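# Refit the return spring on the meter sealing press

### The arm

A 7-joint arm with a two-finger parallel gripper is mounted at the origin on the work surface. World frame = base frame: x ahead of the robot, y to its left, z up, the work surface at z = 0. Lengths are in m, angles in rad, forces in N, time in s.
With the tool pointing down it reaches from about 0.35 to 0.775 m from the base axis. Payload 3.1 kg.
Tool frame: the origin (TCP) lies at the very end of the fingers, on their centre line; the grasp point (between the pads) lies 19 mm behind it; z points along the fingers, y is the line along which they close (so a half turn about z gives the same grasp; the last joint's range is limited). The gripper opens to 85 mm and grips with 20 to 120 N. Pads are 22 mm wide; open, the fingers measure 114 mm over their backs; the gripper's body (76 mm by 85 mm) begins 54 mm behind the grasp point. The pads swing forward as they close: fully open they stand 13 mm farther back than shut.
Start: joints at [-1.296, 0.311, 0.014, 1.512, -0.004, 1.319, -0.027], TCP at [0.171, 0.523, 0.231] pointing down, gripper open.
Joint ranges: [-2.7, 2.7], [-0.3, 1.91], [-1.27, 1.3], [0.12, 2.57], [-1.44, 4.58], [0.2, 2.03], [-3.05, 3.05]. Speed limits (rad/s): [2.79, 2.79, 3.14, 3.14, 3.14, 3.14, 3.14].

### API

Orientations are given as a unit quaternion [x, y, z, w].
In Python, from workcell import sensors, eyes, robot, spot_in, pinpoint gives the robot as it stands.
- The arm moves only by the tool jog_arm, never from a script. Its argument "plan" is a list of rows, each a list of 5 numbers: the finger opening in mm, from 0 to 85.4, then the shift along the tool's x, y, z in mm, then the turn about the tool's z in degrees. A call has 1 to 5 rows; each row is the pose to reach, as a shift and turn from the pose commanded when the call began, along the tool's axes at that moment; what a row does not reach only later rows make up. A row lasts 1/10 s, in which the tool goes at most 50 mm and 8.59 degrees, less where a joint would pass 70% of its speed; a pose out of reach is approached as far as the arm can. A call with a gripper value outside its range is refused whole. The fingers move at their own pace and stop on an object; "newtons" is the grip in N (left out, the last holds). Time passes only in rows, so rows that repeat a pose let the fingers close. It gives the time, the measured TCP pose, the force, the opening and the grip force at its end, in the units of the state.
- sensors.observe(): the state, without advancing time (a new reading comes with each control period).
- eyes.get_image(name): name is "scene" or "top" or "wrist"; returns a dict with "color" (384x512x3 uint8, blue, green, red), "camera_matrix" (3x3 intrinsics, pixels), "T" (4x4, takes a point from camera to world coordinates). Camera axes: x right, y up, looking along -z (the intrinsics and any distortion apply to the point x, -y, -z); pixel columns grow to the right and rows downward; lengths in m; the calibration is good to about 2 mm. The wrist camera is an equidistant fisheye: a pixel r from the principal point sees the ray r / f radians off the axis. A picture is of the moment at which its call begins. There is no depth.
- robot.close_job(): hands the job in; it is judged then, once.
Trained networks look in a picture, given as the dict that the camera call returned (one of the last four; its "shot" number tells which), for a name from the list of things; names that differ only in an ending like _2 or _b are one class to them, and where a whole thing is asked for, a point or a joint stands for the part that bears it (a point fixed in the world has none). Each returns a list of dicts, best first, with "conf" (0 to 1); they miss things now and then, are a little off and sometimes report something else, mostly with a low value. They report only what shows in the picture. A call takes as long as a camera call.
- spot_in(picture, query): "position" ([x, y, z] in m, in world coordinates, good to about 4 mm: the middle of the surface that is visible of it).
- pinpoint(picture, query): "position" ([x, y, z] in m, in world coordinates, good to about 4 mm: a listed point, or the origin of a listed thing).
The state is a dict: "time": time; "joint_positions": joint angles; "qvel": joint speeds; "tau": joint torques, N m; "eef_pos": TCP position; "tool_rot": TCP orientation; "ft_force": force on the tool from outside, world axes, zero at the start; "torque": the same for the moment, N m; "opening": finger opening in m; "finger_force": force on a finger pad.
Only numpy, scipy, OpenCV 4.12 (cv2) and the standard library are available. Lean on these libraries where they do the work, as an engineer would, in place of code of your own. Each camera call takes 0.05 s, during which the arm holds its last target. There are 200 camera calls.

### The job

Take the tension spring with the yellow grip tab from the wooden rack. Hook its downward pin into the hole of the dark steel block on the green press bed, then stretch the spring and drop its eye over the brass post at the other end of the bed. Leave it stretched between hole and post, with the eye down on the grey shoulder, and let go.

Things in the scene. Friction and masses are not known exactly. Their poses are not given: they have to be found in the camera images.
- spring: Yellow-tabbed tension spring, 100 g, level in a rack, coil axis 47 mm above the table (80 mm from a copper one with blue tab: not wanted). Origin: tail end of the coil axis, above the 8 mm pin whose tip hangs 40 mm below it. x runs along the coil to the eye, z up. 14 mm coil at x 12 to 88 mm, yellow grip tab centred at x 100 (24 long, 12 wide in y, from 7 below to 28 mm above the axis).
- spring_eye (a point): Centre of the spring's eye: flat wire ring, bore 28, outside 40, 6 mm thick, on the coil axis, 142 mm from the pin unstretched, always 42 mm beyond the tab's centre. Tab and eye are one piece that slides out along x, up to 50 mm, pull 1.3 N + 0.11 N/mm. The spring does not bend: carry it by the tab alone, gripped about 18 mm above the axis.
- anchor_hole (a point): Centre of the mouth of the upright round hole, 26 mm wide, 38 mm deep, in the dark steel block on the green press bed (fixed), 48 mm above the table. x points level to the post, z up. The block's flat top is 44 mm wide and ends 32 mm from the hole towards the post. With the coil axis 20 to 28 mm above this mouth the pin is hooked and the eye still clears the post.
- post_top (a point): Top of the upright brass post, 8 mm thick, 175 mm from the hole along x (same axes as the hole), 66.5 mm above the table. It stands 14 mm above a round grey shoulder 36 mm wide. With the eye down on this shoulder the coil axis is 55.5 mm above the table, 7.5 mm above the hole's mouth, and the coil just clears the block.

How it is judged:
On the way, in this order (a step that is already met when the one before it is completed fails the run):
1. the spring's pin is hooked at least 6 mm into the hole, the spring about level (horizontal distance between spring and anchor_hole below 0.015 m and z of spring in the frame of anchor_hole below 0.034 m and angle between spring's own z axis and vertical below 0.3 rad), for 0.2 s.
2. with the pin still in the hole, the spring is stretched and its eye is over the post, below the post's top (horizontal distance between spring and anchor_hole below 0.015 m and z of spring in the frame of anchor_hole below 0.03 m and horizontal distance between spring_eye and post_top below 0.014 m and z of spring_eye in the frame of post_top below -0.002 m), for 0.2 s.
At the end, for the whole second after the job is handed in: The yellow-tabbed spring rests with its pin at least 20 mm deep in the hole (within 15 mm of its centre), its eye around the post (centres within 14 mm) and at least 6 mm below the post's top, stretched at least 7 mm, level within 10 degrees (horizontal distance between spring and anchor_hole below 0.015 m and z of spring in the frame of anchor_hole below 0.02 m and horizontal distance between spring_eye and post_top below 0.014 m and z of spring_eye in the frame of post_top below -0.006 m and distance between spring and spring_eye above 0.149 m and angle between spring's own z axis and vertical below 0.18 rad and linear speed of spring below 0.02 m/s); the robot touches nothing.
It also fails if it takes over 38 s, if anything falls off the work surface, if the arm or the gripper's body presses on something with over 40 N, if the wrist force passes 120 N, or if a joint passes its speed limit or range.

## Working session

There is one attempt and no reset: what is moved stays moved. The work goes in short steps, Python scripts to look and compute and a tool call to move; the robot and the scene stay as the last step left them, time stands still between calls to the robot, and variables do not carry over. Pictures are saved under pics/ and viewed, at most 12 in all, crops included, and the job is handed in when it is done.

Besides the shell and the picture viewer there is one more tool, called after "Request:" by a JSON object that holds its "op" and its "data". jog_arm: Moves the arm, as the interface text tells. Its arguments: {"type":"object","properties":{"plan":{"type":"array"},"newtons":{"type":"number"}},"required":["plan"]}

```bash
mkdir -p pics
cat > h.py <<'E'
from workcell import sensors, eyes, robot, spot_in, pinpoint
import numpy as np, cv2
np.set_printoptions(precision=4,suppress=True)
def st():
    s=sensors.observe(); print(round(s['time'],2),np.array(s['eef_pos']),np.array(s['tool_rot']),'F',np.array(s['ft_force']),s['opening'],s['finger_force'])
    return s
def ray(im,u,v):
    K=im['camera_matrix'];T=np.array(im['T'])
    d=np.array([(u-K[0][2])/K[0][0],-(v-K[1][2])/K[1][1],-1.]);
    return T[:3,3],T[:3,:3]@d
def atz(im,u,v,z):
    o,d=ray(im,u,v); return o+d*(z-o[2])/d[2]
def find(im,names):
    for n in names:
        for f in (pinpoint,spot_in):
            try: print(n,f.__name__,[(np.round(r['position'],4),round(r['conf'],2)) for r in f(im,n)[:3]])
            except Exception as e: print(n,f.__name__,e)
E
python3 - <<'E'
from h import *
s=st()
a=eyes.get_image('top');b=eyes.get_image('scene')
cv2.imwrite('pics/top.png',a['color']);cv2.imwrite('pics/scene.png',b['color'])
for im in (a,b):
    print(im['camera_matrix'],im['T']); find(im,['spring','spring_eye','anchor_hole','post_top'])
st()
E
```

```text
0.0 [0.1711 0.5219 0.2302] [ 0.1577  0.9875 -0.0012 -0.0001] F [ 0.1418 -0.3033  0.1701] 0.08538160091549615 0.0
[[399.1396   0.     256.4514]
 [  0.     399.1396 191.8989]
 [  0.       0.       1.    ]] [[ 0.0201  0.997  -0.0749  0.4909]
 [-0.9996  0.0187 -0.0196  0.0108]
 [-0.0181  0.0752  0.997   0.8785]
 [ 0.      0.      0.      1.    ]]
spring call [(array([0.4727, 0.2525, 0.0469]), 0.68)]
spring call [(array([0.5609, 0.2466, 0.052 ]), 0.79)]
spring_eye call [(array([0.6136, 0.2475, 0.047 ]), 0.76)]
spring_eye call [(array([0.5732, 0.247 , 0.0475]), 0.61)]
anchor_hole call [(array([ 0.4761, -0.1478,  0.0486]), 0.72)]
anchor_hole call [(array([ 0.5634, -0.1555,  0.0074]), 0.83)]
post_top call [(array([ 0.6495, -0.1604,  0.064 ]), 0.79)]
post_top call [(array([ 0.5618, -0.153 ,  0.0115]), 0.55)]
[[385.6157   0.     259.5425]
 [  0.     385.6157 197.7645]
 [  0.       0.       1.    ]] [[ 0.6523 -0.5712  0.4982  0.9455]
 [ 0.7579  0.5021 -0.4166 -0.2793]
 [-0.0122  0.6494  0.7604  0.6823]
 [ 0.      0.      0.      1.    ]]
spring call [(array([0.4721, 0.2474, 0.0472]), 0.73)]
spring call [(array([0.5638, 0.2416, 0.0481]), 0.65)]
spring_eye call [(array([0.6109, 0.2508, 0.045 ]), 0.92)]
spring_eye call [(array([0.5781, 0.2492, 0.0468]), 0.54)]
anchor_hole call [(array([ 0.4748, -0.1458,  0.045 ]), 0.88)]
anchor_hole call [(array([ 0.5853, -0.1605,  0.0091]), 0.89), (array([0.5781, 0.2499, 0.048 ]), 0.22)]
post_top call []
post_top call [(array([ 0.584 , -0.1617,  0.0108]), 0.69)]
0.9 [0.1713 0.5227 0.2313] [ 0.1577  0.9875  0.     -0.    ] F [-0.0399  0.3831  0.1876] 0.08541382280721177 0.0
```

View pics/top.png

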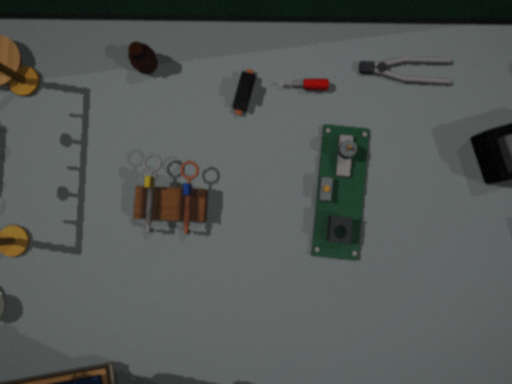

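View pics/scene.png

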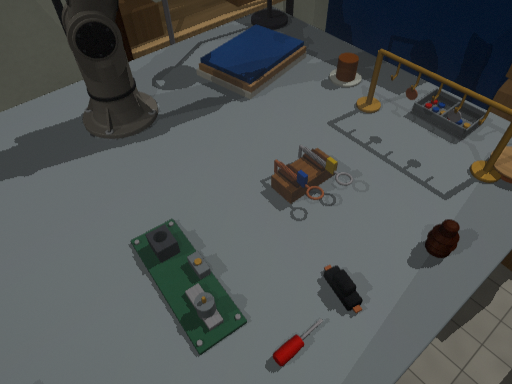

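The top view shows the yellow tab at about (149,181), its eye at (153,162) and its tail at (150,232). The copper/blue spring is to its right, with its tab at (186,190). The post is at about (347,147), the hole at (341,232), and a small block sits beside the line at (327,188). The scene view agrees: yellow tab at (332,163), post at (205,300).

Run:
```python
from h import *
a=eyes.get_image('top');b=eyes.get_image('scene')
A=a['color'];
print('eye',atz(a,153,162,.047),'hole',atz(a,341,232,.048),'post',atz(a,347,147,.0665), 'tail',atz(a,150,232,.047))
for im,z in((a,.075),(b,.06)):
    h=cv2.cvtColor(im['color'],cv2.COLOR_BGR2HSV)
    m=cv2.inRange(h,(22,150,90),(35,255,255)); n,l,s,c=cv2.connectedComponentsWithStats(m)
    for i in range(1,n):
        if s[i][4]>15: print(s[i],c[i],atz(im,*c[i],z))
c1=cv2.resize(A[110:270,110:230],None,fx=4,fy=4,interpolation=2)[:600]
c2=cv2.resize(A[115:270,300:380],None,fx=4,fy=4,interpolation=2)[:600]
n=min(len(c1),len(c2));c=np.hstack([c1[:n],c2[:n]])
cv2.imwrite('pics/c.png',cv2.convertScaleAbs(c,alpha=1.8))
```

```text
eye [0.6125 0.2468 0.047 ] hole [ 0.4736 -0.1491  0.048 ] post [ 0.6476 -0.157   0.0665] tail [0.4654 0.2472 0.047 ]
[144 176   7  12  57] [147.0526 181.4386] [0.5684 0.2494 0.075 ]
[327 157  10   8  38] [331.6579 160.1842] [0.5611 0.2611 0.06  ]
```

View pics/c.png

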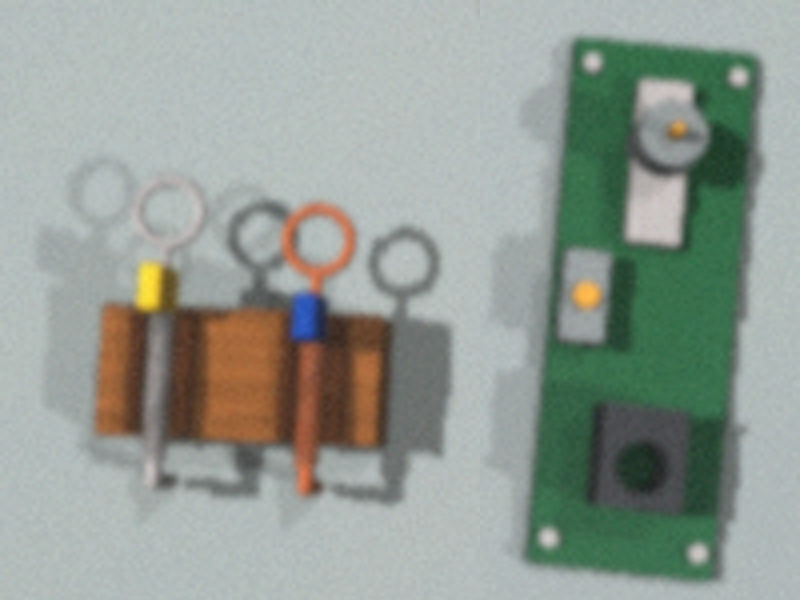

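The crop shows the eye at full-image (152,162.8), the tail at (148.2,230), the tab at (148.5,181.5), the hole mouth at (340.3,231.5) and the post tip at (349.5,147.3). The blue tab is about 150 px right in the crop (4x).

Run:
```python
from h import *
from scipy.spatial.transform import Rotation as R
a=eyes.get_image('top')
e=atz(a,152,162.75,.047);t=atz(a,148.2,230,.047);h=atz(a,340.25,231.5,.048);p=atz(a,349.5,147.25,.0665)
print(e,t,h,p,np.linalg.norm((p-h)[:2]))
d=(e-t)[:2];d/=np.linalg.norm(d);print('yaw spring',np.degrees(np.arctan2(d[1],d[0])),'tab',e[:2]-.042*d,'org',e[:2]-.142*d)
q=(p-h)[:2];print('yaw bed',np.degrees(np.arctan2(q[1],q[0])))
print('bed edges', [atz(a,300+x/4-120,115+y/4,.01)[:2] for x,y in((575,40),(530,563),(760,58),(718,578))])
s=st();M=R.from_quat(s['tool_rot']).as_matrix();print(M)
```

```text
[0.6109 0.2489 0.047 ] [0.4695 0.2512 0.047 ] [ 0.4745 -0.1475  0.048 ] [ 0.6472 -0.1621  0.0665] 0.17323805407896475
yaw spring -0.9402881066948459 tab [0.5689 0.2495] org [0.4689 0.2512]
yaw bed -4.837266207611949
bed edges [array([ 0.7067, -0.1175]), array([ 0.4206, -0.0955]), array([ 0.6982, -0.2189]), array([ 0.4149, -0.1961])]
1.05 [0.1713 0.5227 0.2313] [0.1577 0.9875 0.     0.    ] F [ 0.3106 -0.5032  0.1303] 0.08520491885730887 0.0
[[-0.9503  0.3115  0.0001]
 [ 0.3115  0.9503  0.0001]
 [-0.      0.0001 -1.    ]]
```

Request:
{"op": "jog_arm", "data": {"plan": [[60, -466, -135, 91, -17.2], [60, -466, -135, 91, -17.2], [60, -466, -135, 91, -17.2], [60, -466, -135, 91, -17.2], [60, -466, -135, 91, -17.2]], "newtons": 40}}

```text
time: 1.55
eef_pos: [0.3695, 0.3876, 0.1866]
tool_rot: [0.008, 1.0, 0.0, 0.0]
ft_force: [0.4, 0.9, 0.7]
opening: 0.0601
finger_force: 0.0
```

Request:
{"op": "jog_arm", "data": {"plan": [[60, -200, -131, 51, 0], [60, -200, -131, 51, 0], [60, -200, -131, 51, 0], [60, -200, -131, 51, 0], [60, -200, -131, 51, 0]]}}

```text
time: 2.05
eef_pos: [0.5678, 0.2523, 0.1352]
tool_rot: [0.009, 1.0, -0.0, 0.0]
ft_force: [-0.5, 0.9, 0.5]
opening: 0.0597
finger_force: 0.0
```

Run:
```python
from h import *
s=st()
w=eyes.get_image('wrist');b=eyes.get_image('scene')
cv2.imwrite('pics/w.png',cv2.convertScaleAbs(np.vstack([np.hstack([w['color'],np.zeros((384,288,3),np.uint8)]),cv2.resize(b['color'][120:216,240:440],(800,384))[:216]]),alpha=1.7))
print(w['camera_matrix'],w['T'])
find(w,['spring','spring_eye'])
st()
```

```text
2.05 [0.5678 0.2523 0.1352] [ 0.0089  1.     -0.0003  0.0003] F [-0.4867  0.8991  0.4555] 0.0597375216094962 0.0
[[297.3186   0.     254.1076]
 [  0.     297.3186 187.5982]
 [  0.       0.       1.    ]] [[ 0.0172 -0.9578 -0.2869  0.4956]
 [ 0.9999  0.0164  0.0051  0.2539]
 [-0.0002 -0.287   0.9579  0.2776]
 [ 0.      0.      0.      1.    ]]
spring call [(array([0.4673, 0.2522, 0.0446]), 0.97)]
spring call [(array([0.5451, 0.2563, 0.0507]), 0.77)]
spring_eye call [(array([0.6101, 0.2484, 0.0519]), 0.74)]
spring_eye call [(array([0.5644, 0.25  , 0.0507]), 0.92)]
2.35 [0.5647 0.2563 0.1357] [ 0.0072  1.      0.0008 -0.0005] F [-0.5398  0.8306  0.3587] 0.060049292559513155 0.0
```

View pics/w.png

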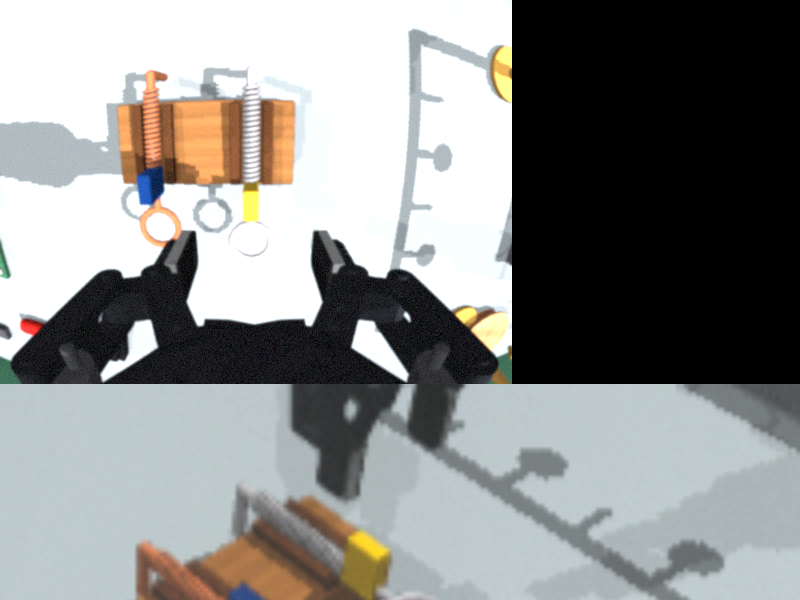

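The wrist view shows the yellow tab at cols 243–259, rows 184–220, the eye at (249,239) and the tail at (250,70). The finger midline is at col ~255, so the tab is a few mm to the left. The tab stands clear in front of the rack edge (row 184).

```bash
cat >> h.py <<'E'
def fz(im,u,v,z):
    K=im['camera_matrix'];T=np.array(im['T']);x=(u-K[0][2]);y=(v-K[1][2]);r=np.hypot(x,y)+1e-9;th=r/K[0][0]
    d=T[:3,:3]@np.array([x/r*np.sin(th),-y/r*np.sin(th),-np.cos(th)]);o=T[:3,3]
    return o+d*(z-o[2])/d[2]
E
python3 - <<'E'
from h import *
for i in range(3): st(); w=eyes.get_image('wrist')
m=cv2.inRange(cv2.cvtColor(w['color'],cv2.COLOR_BGR2HSV),(22,130,60),(35,255,255));m[:, :200]=0;m[:,300:]=0
print(cv2.boundingRect(m),w['T'][:3,3])
x,y,ww,hh=cv2.boundingRect(m)
print('tab far top',fz(w,x+ww/2,y+hh,.075),'eye',fz(w,249,239,.047),'tail',fz(w,250,70,.047),'near',fz(w,x+ww/2,y,.06))
E
```

```text
2.35 [0.5647 0.2563 0.1357] [ 0.0072  1.      0.0008 -0.0005] F [-0.5398  0.8306  0.3587] 0.060049292559513155 0.0
2.4 [0.5646 0.2568 0.136 ] [ 0.0066  1.      0.0009 -0.0003] F [-0.0888 -0.1237  0.2652] 0.06011240243179264 0.0
2.45 [0.5645 0.2568 0.1362] [ 0.0065  1.      0.0008 -0.0001] F [0.8897 0.9293 0.3354] 0.05988178738102397 0.0
(237, 187, 15, 38) [0.4924 0.2577 0.2786]
tab far top [0.5823 0.2498 0.075 ] eye [0.608  0.2523 0.047 ] tail [0.4679 0.2554 0.047 ] near [0.5571 0.25   0.06  ]
```

Request:
{"op": "jog_arm", "data": {"plan": [[50, -6, -7, 40, 0], [45, -6, -7, 65, 0], [40, -6, -7, 89, 0], [40, -6, -7, 89, 0], [40, -6, -7, 89, 0]]}}

```text
time: 3.0
eef_pos: [0.5713, 0.2483, 0.0472]
tool_rot: [0.007, 1.0, 0.0, -0.0]
ft_force: [-0.4, 0.5, 1.7]
opening: 0.0398
finger_force: 0.0
```

Run:
```python
from h import *
w=eyes.get_image('wrist');w=eyes.get_image('wrist')
cv2.imwrite('pics/w2.png',cv2.convertScaleAbs(w['color'],alpha=1.7))
st()
```

```text
3.1 [0.5729 0.2485 0.0488] [0.0078 1.     0.0009 0.0017] F [0.3166 0.0267 0.2947] 0.04017526748274468 0.0
```

View pics/w2.png

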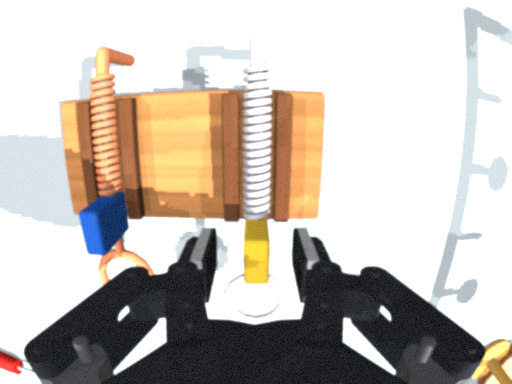

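The fingers (inner edges at cols 216 and 293) straddle the yellow tab (245–270, rows 220–282), clear of the rack. Closing now.

Request:
{"op": "jog_arm", "data": {"plan": [[0, 0, 0, 0, 0], [0, 0, 0, 0, 0], [0, 0, 0, 0, 0], [0, 0, 0, 0, 0], [0, 0, 0, 0, 0]], "newtons": 60}}

```text
time: 3.6
eef_pos: [0.5726, 0.248, 0.0482]
tool_rot: [0.008, 1.0, 0.001, 0.001]
ft_force: [-0.5, 0.4, 5.8]
opening: 0.0111
finger_force: 59.4
```

Request:
{"op": "jog_arm", "data": {"plan": [[0, 0, 0, -25, 0], [0, 0, 0, -60, 0], [0, 0, 0, -100, 0], [0, 0, 0, -100, 0], [0, 0, 0, -100, 0]]}}

```text
time: 4.1
eef_pos: [0.5722, 0.2473, 0.1475]
tool_rot: [0.008, 1.0, 0.0, 0.001]
ft_force: [-1.1, 0.4, -1.5]
opening: 0.0112
finger_force: 59.0
```

Run:
```python
from h import *
w=eyes.get_image('wrist');w=eyes.get_image('wrist');b=eyes.get_image('scene')
cv2.imwrite('pics/w3.png',cv2.convertScaleAbs(np.vstack([np.hstack([w['color'],np.zeros((384,288,3),np.uint8)]),cv2.resize(b['color'][60:168,240:440],(800,432))[:216]]),alpha=1.7))
find(w,['spring','spring_eye']);find(b,['spring','spring_eye'])
st()
```

```text
spring call [(array([0.4635, 0.2546, 0.1445]), 0.92)]
spring call [(array([0.5287, 0.2502, 0.1488]), 0.74)]
spring_eye call []
spring_eye call [(array([0.5527, 0.2465, 0.1512]), 0.59), (array([ 0.6791, -0.1204,  0.0096]), 0.37)]
spring call [(array([0.4684, 0.2457, 0.1436]), 0.91)]
spring call [(array([0.5396, 0.243 , 0.1481]), 0.74)]
spring_eye call [(array([0.6107, 0.2491, 0.1403]), 0.76)]
spring_eye call [(array([0.5867, 0.248 , 0.1444]), 0.7)]
4.65 [0.5716 0.2473 0.1464] [ 0.0083  1.     -0.0001 -0.0002] F [ 0.3129  0.1664 -2.0074] 0.011210159452901212 58.97206127643585
```

View pics/w3.png

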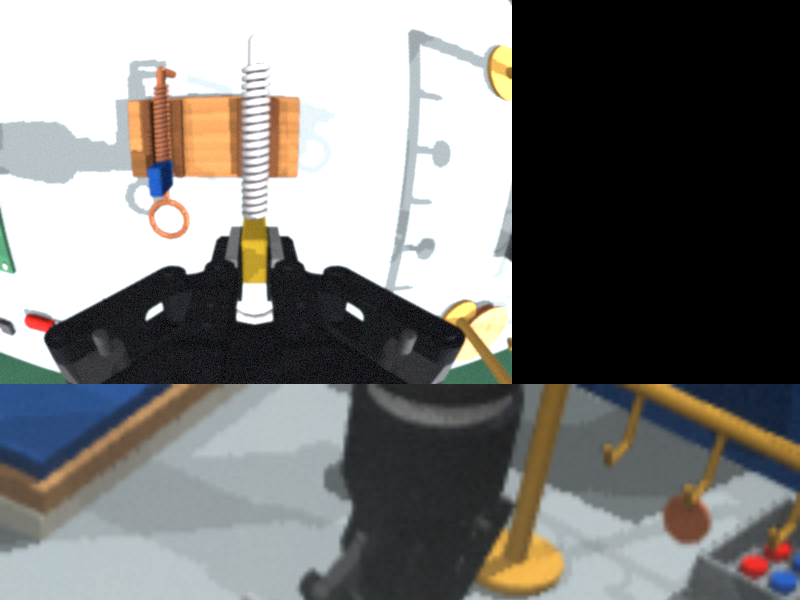

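The spring is held by the tab and level, with the coil straight up column ~256 from (256,220) to (251,40). Carry to above the bed.

Request:
{"op": "jog_arm", "data": {"plan": [[0, -11, -45, 0, 1], [0, -11, -90, 0, 2], [0, -11, -135, 0, 3.7], [0, -11, -180, 0, 3.7], [0, -11, -225, 0, 3.7]]}}

```text
time: 5.15
eef_pos: [0.5789, 0.0205, 0.1469]
tool_rot: [0.04, 0.999, 0.0, 0.0]
ft_force: [-0.4, -0.1, -1.4]
opening: 0.011
finger_force: 58.9
```

Request:
{"op": "jog_arm", "data": {"plan": [[0, -3, -45, 0, 0], [0, -6, -90, 0, 0], [0, -9, -135, 0, 0], [0, -11, -176, 0, 0], [0, -11, -176, 0, 0]]}}

```text
time: 5.65
eef_pos: [0.5736, -0.1652, 0.1473]
tool_rot: [0.047, 0.999, -0.004, 0.0]
ft_force: [0.7, -0.4, -0.4]
opening: 0.0108
finger_force: 59.0
```

Run:
```python
from h import *
a=eyes.get_image('top');st()
w=eyes.get_image('wrist');a=eyes.get_image('top');
find(w,['spring','anchor_hole','post_top']);find(a,['spring','spring_eye','anchor_hole'])
st()
cv2.imwrite('pics/w4.png',cv2.convertScaleAbs(np.hstack([w['color'],cv2.resize(a['color'][100:292,300:428],(256,384))]),alpha=1.7))
```

```text
5.7 [ 0.5745 -0.16    0.147 ] [ 0.045   0.999  -0.0017  0.0001] F [ 0.2628  0.4573 -0.7967] 0.011459066446816357 58.99724721908569
spring call [(array([ 0.4685, -0.1469,  0.1426]), 0.72), (array([ 0.478 , -0.1465,  0.0468]), 0.52)]
spring call [(array([ 0.5293, -0.1532,  0.1512]), 0.7)]
anchor_hole call [(array([ 0.4753, -0.1487,  0.0488]), 0.91), (array([ 0.4691, -0.1481,  0.1448]), 0.54)]
anchor_hole call [(array([ 0.5201, -0.1434,  0.0083]), 0.68)]
post_top call [(array([ 0.6532, -0.1651,  0.0649]), 0.66)]
post_top call [(array([ 0.5174, -0.1479,  0.0082]), 0.89)]
spring call [(array([ 0.474 , -0.1472,  0.1447]), 0.71), (array([ 0.4765, -0.1508,  0.0476]), 0.3)]
spring call [(array([ 0.5304, -0.1497,  0.1498]), 0.62), (array([ 0.5461, -0.1525,  0.1499]), 0.54)]
spring_eye call [(array([ 0.6138, -0.1617,  0.1454]), 0.62)]
spring_eye call [(array([ 0.5485, -0.1486,  0.1503]), 0.72)]
anchor_hole call [(array([ 0.4786, -0.1482,  0.0465]), 0.88)]
anchor_hole call [(array([ 0.539 , -0.1488,  0.0102]), 0.69)]
6.4 [ 0.5757 -0.154   0.1467] [ 0.0405  0.9992 -0.      0.    ] F [-0.086   0.2435 -0.9265] 0.01085191534291644 59.00496304035187
```

View pics/w4.png

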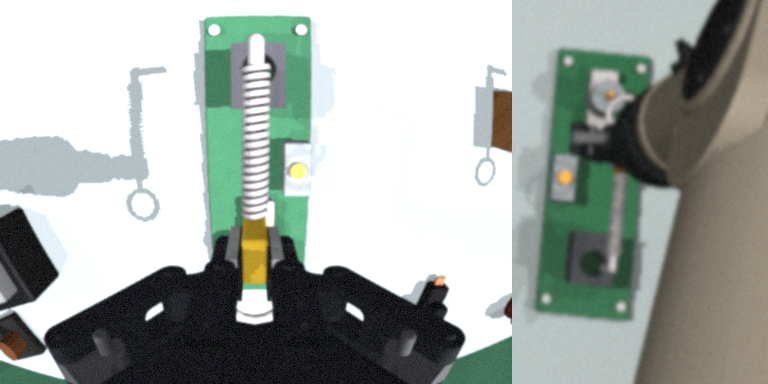

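The wrist view shows the pin end at about (257,40), the hole centre near (263,70) partly hidden by the coil end, and the side block at (298,170). The top crop puts the pin at full-image (349,234).

Run:
```python
from h import *
w=eyes.get_image('wrist')
# pin end in bright, block in dark
print('hole',fz(w,263,70,.048),'block corners top',[fz(w,*c,.048)[:2] for c in((231,44),(286,44),(231,107),(286,107))],'pin',fz(w,257,42,.145),'coil end',fz(w,257,66,.145),'coil front',fz(w,255,216,.145))
a=eyes.get_image('top');print('pin top',atz(a,349,234,.145), st()['joint_positions'])
```

```text
hole [ 0.479  -0.1387  0.048 ] block corners top [array([ 0.4552, -0.1624]), array([ 0.4585, -0.1187]), array([ 0.5068, -0.1667]), array([ 0.5102, -0.1226])] pin [ 0.4749 -0.1442  0.145 ] coil end [ 0.4868 -0.1451  0.145 ] coil front [ 0.5622 -0.1521  0.145 ]
6.5 [ 0.5757 -0.1542  0.1467] [ 0.0406  0.9992 -0.      0.    ] F [-0.0126  0.058  -1.7714] 0.010805292967182703 59.00456428527832
pin top [ 0.4722 -0.1449  0.145 ] [ 0.0206  0.4696  0.305   1.5177 -0.1476  1.177   1.8409]
```

Request:
{"op": "jog_arm", "data": {"plan": [[0, -2, -3, 20, 0], [0, -2, -3, 40, 0], [0, -2, -3, 52, 0], [0, -2, -3, 52, 0], [0, -2, -3, 52, 0]]}}

```text
time: 7.0
eef_pos: [0.5777, -0.1573, 0.095]
tool_rot: [0.041, 0.999, -0.0, 0.0]
ft_force: [-0.3, -0.6, -0.2]
opening: 0.0111
finger_force: 59.0
```

Run:
```python
from h import *
st()
w=eyes.get_image('wrist');a=eyes.get_image('top');
find(w,['spring','anchor_hole','post_top']);find(a,['spring','anchor_hole'])
st()
cv2.imwrite('pics/w5.png',cv2.convertScaleAbs(np.hstack([cv2.resize(w['color'][0:150,180:330],(400,400)),cv2.resize(a['color'][210:260,320:370],(400,400),interpolation=2)]),alpha=1.7))
```

```text
7.0 [ 0.5777 -0.1573  0.095 ] [ 0.0405  0.9992 -0.      0.0002] F [-0.2975 -0.6093 -0.1974] 0.011145974440527255 58.98583710193634
spring call [(array([ 0.4733, -0.1494,  0.09  ]), 0.63)]
spring call [(array([ 0.5346, -0.1531,  0.097 ]), 0.74)]
anchor_hole call [(array([ 0.4747, -0.1483,  0.0424]), 0.95)]
anchor_hole call [(array([ 0.5161, -0.1513,  0.0084]), 0.56)]
post_top call [(array([ 0.6546, -0.1647,  0.0661]), 0.83)]
post_top call [(array([ 0.5198, -0.1567,  0.01  ]), 0.78)]
spring call [(array([ 0.4777, -0.1496,  0.0945]), 0.76)]
spring call [(array([ 0.5291, -0.1497,  0.0988]), 0.8)]
anchor_hole call [(array([ 0.4788, -0.1481,  0.0468]), 0.65)]
anchor_hole call [(array([ 0.5365, -0.1479,  0.0104]), 0.7)]
7.6 [ 0.5774 -0.1573  0.0947] [0.0406 0.9992 0.     0.0001] F [ 0.0289 -0.1491 -1.6424] 0.011061414371356116 58.983734250068665
```

View pics/w5.png

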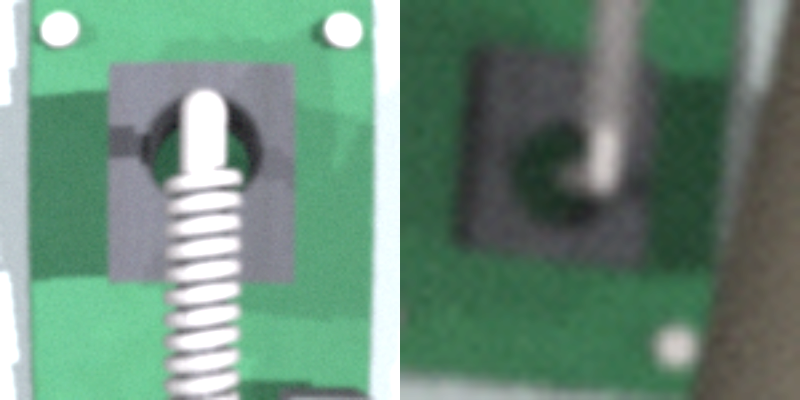

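Left crop: the pin end (205,105) sits over the hole (205,150, circle 150–262). In the right crop the pin hangs from (600,185) towards the hole centre at (565,180). Both nets agree to 2 mm, so I lower it.

Request:
{"op": "jog_arm", "data": {"plan": [[0, 0, 0, 7, 0], [0, 0, 0, 14, 0], [0, 0, 0, 21, 0], [0, 0, 0, 21, 0], [0, 0, 0, 21, 0]]}}

```text
time: 8.1
eef_pos: [0.5771, -0.1572, 0.0731]
tool_rot: [0.041, 0.999, 0.0, -0.0]
ft_force: [-0.7, 1.1, -1.2]
opening: 0.0107
finger_force: 59.0
```

Run:
```python
from h import *
st()
for k in range(2):
    w=eyes.get_image('wrist');a=eyes.get_image('top')
    find(w,['spring','anchor_hole','post_top']);find(a,['spring','spring_eye','post_top'])
st()
```

```text
8.1 [ 0.5771 -0.1572  0.0731] [ 0.0405  0.9992  0.0001 -0.0005] F [-0.7351  1.0756 -1.2314] 0.010747536220450975 58.98452639579773
spring call [(array([ 0.4695, -0.1442,  0.0709]), 0.95)]
spring call [(array([ 0.5327, -0.1486,  0.0796]), 0.73)]
anchor_hole call [(array([ 0.4772, -0.1513,  0.0459]), 0.95)]
anchor_hole call [(array([ 0.5155, -0.1507,  0.0084]), 0.61)]
post_top call []
post_top call [(array([ 0.519 , -0.1586,  0.0099]), 0.63)]
spring call [(array([ 0.4781, -0.1487,  0.0729]), 0.89)]
spring call [(array([ 0.5328, -0.153 ,  0.075 ]), 0.75)]
spring_eye call [(array([ 0.6165, -0.1601,  0.0701]), 0.69)]
spring_eye call [(array([ 0.5596, -0.1503,  0.0754]), 0.66)]
post_top call [(array([ 0.6527, -0.1609,  0.0682]), 0.92)]
post_top call [(array([ 0.5383, -0.1403,  0.013 ]), 0.78)]
spring call [(array([ 0.4718, -0.1459,  0.0691]), 0.61)]
spring call [(array([ 0.5314, -0.1527,  0.0783]), 0.8)]
anchor_hole call [(array([ 0.4796, -0.1491,  0.045 ]), 0.95)]
anchor_hole call [(array([ 0.5203, -0.1476,  0.0061]), 0.69)]
post_top call []
post_top call [(array([ 0.5177, -0.1562,  0.0096]), 0.58)]
spring call [(array([ 0.4775, -0.1491,  0.0749]), 0.9)]
spring call [(array([ 0.5332, -0.1546,  0.0764]), 0.55)]
spring_eye call [(array([ 0.6176, -0.158 ,  0.0731]), 0.57)]
spring_eye call [(array([ 0.5484, -0.1512,  0.0762]), 0.52)]
post_top call [(array([ 0.6529, -0.1633,  0.0681]), 0.84)]
post_top call [(array([ 0.5395, -0.1416,  0.012 ]), 0.66)]
9.5 [ 0.5774 -0.1573  0.0737] [ 0.0405  0.9992 -0.      0.    ] F [ 0.4876  0.6295 -1.579 ] 0.01076053094433386 58.98503065109253
```

Request:
{"op": "jog_arm", "data": {"plan": [[0, -8, 0, 0, 0], [0, -17, 1, 0, 0], [0, -26, 1, 0, 0], [0, -34, 1, 0, 0], [0, -34, 1, 0, 0]]}}

```text
time: 10.0
eef_pos: [0.6113, -0.1594, 0.073]
tool_rot: [0.04, 0.999, -0.0, -0.001]
ft_force: [-3.2, -1.2, -0.1]
opening: 0.0111
finger_force: 59.0
```

Run:
```python
from h import *
st()
for k in range(2):
    w=eyes.get_image('wrist');a=eyes.get_image('top');b=eyes.get_image('scene')
    find(w,['spring','anchor_hole']);find(a,['spring','spring_eye','post_top']);find(b,['spring','spring_eye','post_top'])
st()
cv2.imwrite('pics/w6.png',cv2.convertScaleAbs(np.hstack([cv2.resize(b['color'][210:350,120:260],(400,400),interpolation=2),cv2.resize(a['color'][125:215,310:400],(400,400),interpolation=2)]),alpha=1.7))
```

```text
10.0 [ 0.6113 -0.1594  0.073 ] [ 0.0403  0.9992 -0.0003 -0.0012] F [-3.2363 -1.1843 -0.1069] 0.011126923343157152 59.032461047172546
spring call []
spring call [(array([ 0.5598, -0.1483,  0.0761]), 0.63)]
anchor_hole call []
anchor_hole call [(array([ 0.5551, -0.1571,  0.0067]), 0.66)]
spring call [(array([ 0.4906, -0.15  ,  0.0744]), 0.78)]
spring call [(array([ 0.5518, -0.1534,  0.0786]), 0.72)]
spring_eye call [(array([ 0.6481, -0.1619,  0.0723]), 0.56)]
spring_eye call [(array([ 0.5773, -0.1539,  0.0759]), 0.46)]
post_top call [(array([ 0.6521, -0.1646,  0.0679]), 0.84)]
post_top call [(array([ 0.5416, -0.1368,  0.0089]), 0.72)]
spring call [(array([ 0.6488, -0.1617,  0.068 ]), 0.6)]
spring call [(array([ 0.6378, -0.1629,  0.0736]), 0.77)]
spring_eye call [(array([ 0.6528, -0.1609,  0.0694]), 0.63)]
spring_eye call [(array([ 0.6374, -0.1552,  0.0721]), 0.67)]
post_top call [(array([ 0.6501, -0.1635,  0.0697]), 0.7)]
post_top call [(array([ 0.6384, -0.1734,  0.013 ]), 0.9)]
spring call []
spring call [(array([ 0.5602, -0.15  ,  0.0743]), 0.7), (array([ 0.5535, -0.1584,  0.0083]), 
[... 188 characters left out ...]
.6519, -0.1604,  0.0726]), 0.64)]
spring_eye call [(array([ 0.5829, -0.1521,  0.076 ]), 0.77)]
post_top call [(array([ 0.6512, -0.1612,  0.0677]), 0.93)]
post_top call [(array([ 0.5437, -0.1386,  0.0129]), 0.56)]
spring call []
spring call [(array([ 0.6373, -0.1653,  0.0747]), 0.61), (array([ 0.6394, -0.1741,  0.0131]), 0.2)]
spring_eye call [(array([ 0.654 , -0.1589,  0.0706]), 0.54)]
spring_eye call [(array([ 0.6403, -0.1589,  0.0757]), 0.63)]
post_top call [(array([ 0.6495, -0.1628,  0.068 ]), 0.95)]
post_top call [(array([ 0.643 , -0.1759,  0.0108]), 0.96)]
11.9 [ 0.6114 -0.159   0.0737] [ 0.0405  0.9992  0.0001 -0.    ] F [-4.0675 -1.697  -2.0644] 0.011259657044942775 58.829339146614075
```

View pics/w6.png

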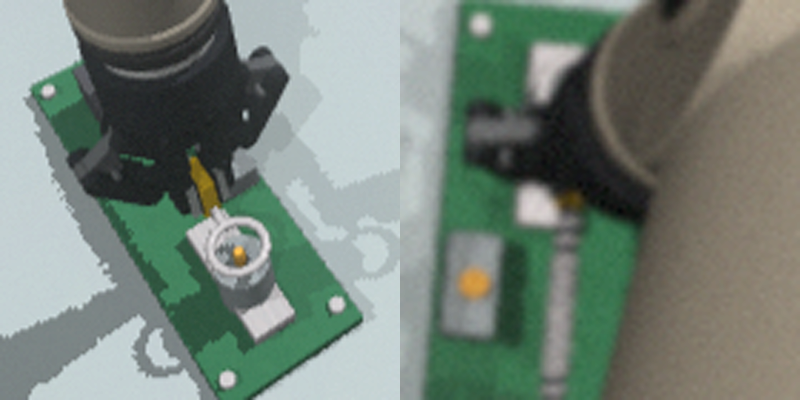

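The left crop shows the ring (centre 239,245) around the post tip (239,252), and the −4 N pull confirms the stretch. Lowering onto the shoulder.

Request:
{"op": "jog_arm", "data": {"plan": [[0, 0, 0, 5, 0], [0, 0, 0, 10, 0], [0, 0, 0, 16, 0], [0, 0, 0, 16, 0], [0, 0, 0, 16, 0]]}}

```text
time: 12.4
eef_pos: [0.6115, -0.158, 0.0569]
tool_rot: [0.04, 0.999, 0.001, -0.0]
ft_force: [-2.7, 1.3, -2.7]
opening: 0.0108
finger_force: 58.7
```

Request:
{"op": "jog_arm", "data": {"plan": [[0, 0, 0, 1, 0], [0, 0, 0, 1, 0], [0, 0, 0, 1, 0]]}}

```text
time: 12.7
eef_pos: [0.6115, -0.158, 0.0568]
tool_rot: [0.04, 0.999, 0.001, 0.0]
ft_force: [-4.5, 2.2, 1.5]
opening: 0.011
finger_force: 59.3
```

Run:
```python
from h import *
st()
b=eyes.get_image('scene');a=eyes.get_image('top')
find(b,['spring_eye']);find(a,['spring','spring_eye'])
st()
cv2.imwrite('pics/w7.png',cv2.convertScaleAbs(np.hstack([cv2.resize(b['color'][210:350,120:260],(400,400),interpolation=2),cv2.resize(a['color'][155:245,300:390],(400,400),interpolation=2)]),alpha=1.7))
```

```text
12.7 [ 0.6115 -0.158   0.0568] [0.0403 0.9992 0.0007 0.    ] F [-4.5222  2.2228  1.506 ] 0.011021819116391622 59.300633668899536
spring_eye call [(array([ 0.6532, -0.1591,  0.054 ]), 0.78)]
spring_eye call [(array([ 0.6408, -0.1565,  0.0569]), 0.89)]
spring call [(array([ 0.4864, -0.1492,  0.0532]), 0.84)]
spring call []
spring_eye call [(array([ 0.6497, -0.1606,  0.0543]), 0.44)]
spring_eye call [(array([ 0.5843, -0.1529,  0.0579]), 0.53)]
13.1 [ 0.6115 -0.158   0.0568] [0.0404 0.9992 0.0007 0.0001] F [-4.5275  1.8261  0.8618] 0.010780094840141235 59.30104672908783
```

View pics/w7.png

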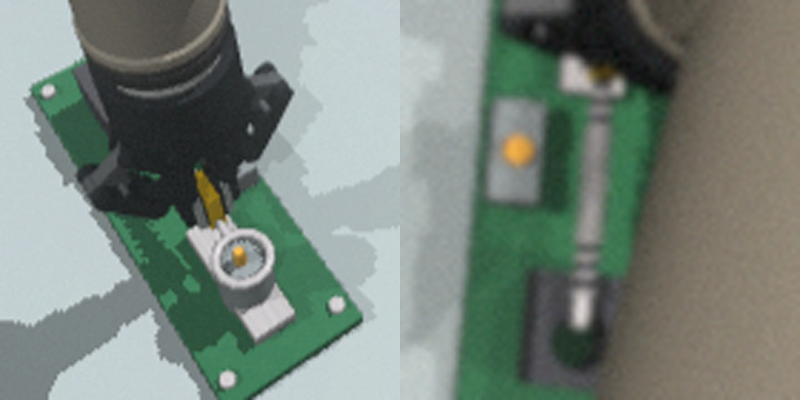

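The eye is down around the post (ring at 240,258, post at 239,255), and the pin is against the post side of the hole. I ease the tension towards the post, then open.

Request:
{"op": "jog_arm", "data": {"plan": [[0, 3, 0, 0, 0], [0, 6, 0, 0, 0], [0, 8, 0, 0, 0], [0, 8, 0, 0, 0]]}}

```text
time: 13.5
eef_pos: [0.6035, -0.1579, 0.0569]
tool_rot: [0.041, 0.999, 0.0, 0.0]
ft_force: [-3.0, 2.0, 0.3]
opening: 0.0111
finger_force: 59.2
```

Request:
{"op": "jog_arm", "data": {"plan": [[20, 0, 0, 0, 0], [30, 0, 0, 0, 0], [35, 0, 0, 0, 0], [35, 0, 0, 0, 0], [35, 0, 0, 0, 0]]}}

```text
time: 14.0
eef_pos: [0.6038, -0.1586, 0.0568]
tool_rot: [0.041, 0.999, -0.0, 0.0]
ft_force: [-0.3, 0.3, -0.1]
opening: 0.0352
finger_force: 0.0
```

Request:
{"op": "jog_arm", "data": {"plan": [[35, 0, 0, -10, 0], [35, 0, 0, -30, 0], [35, 0, 0, -70, 0], [35, 0, 0, -120, 0], [35, 0, 0, -150, 0]]}}

```text
time: 14.5
eef_pos: [0.605, -0.1591, 0.2119]
tool_rot: [0.041, 0.999, -0.001, 0.003]
ft_force: [1.3, -0.3, 0.1]
opening: 0.0348
finger_force: 0.0
```

Run:
```python
from h import *
b=eyes.get_image('scene');a=eyes.get_image('top');w=eyes.get_image('wrist')
for i in (b,a,w): find(i,['spring','spring_eye','post_top'])
st()
cv2.imwrite('pics/w8.png',cv2.convertScaleAbs(np.hstack([cv2.resize(b['color'][210:350,120:260],(400,400),interpolation=2),cv2.resize(w['color'][0:300,130:430],(400,400),interpolation=2)]),alpha=1.7))
```

```text
spring call [(array([ 0.4857, -0.1519,  0.0577]), 0.7)]
spring call [(array([ 0.6041, -0.1613,  0.0565]), 0.55)]
spring_eye call [(array([ 0.6414, -0.1566,  0.053 ]), 0.95)]
spring_eye call [(array([ 0.6121, -0.1546,  0.0589]), 0.82)]
post_top call [(array([ 0.6482, -0.163 ,  0.0664]), 0.77), (array([ 0.4743, -0.1483,  0.0474]), 0.5)]
post_top call [(array([ 0.591 , -0.1674,  0.014 ]), 0.6)]
spring call [(array([ 0.4897, -0.1489,  0.0542]), 0.77)]
spring call [(array([ 0.5687, -0.1535,  0.0608]), 0.59)]
spring_eye call [(array([ 0.6375, -0.1612,  0.0557]), 0.62)]
spring_eye call [(array([ 0.5908, -0.1551,  0.0648]), 0.62)]
post_top call [(array([ 0.651 , -0.1622,  0.0667]), 0.74)]
post_top call [(array([ 0.5406, -0.1402,  0.0123]), 0.74)]
spring call [(array([ 0.4847, -0.1414,  0.054 ]), 0.86)]
spring call [(array([ 0.5747, -0.1527,  0.0586]), 0.56)]
spring_eye call [(array([ 0.6374, -0.1616,  0.0571]), 0.91)]
spring_eye call [(array([ 0.5979, -0.1548,  0.0604]), 0.95)]
post_top call [(array([ 0.6494, -0.1642,  0.067 ]), 0.89)]
post_top call [(array([ 0.5492, -0.1613,  0.0089]), 0.59)]
15.55 [ 0.6034 -0.1584  0.2067] [0.0405 0.9992 0.     0.    ] F [ 0.4456 -0.2203  0.0674] 0.03490529844615157 0.0
```

View pics/w8.png

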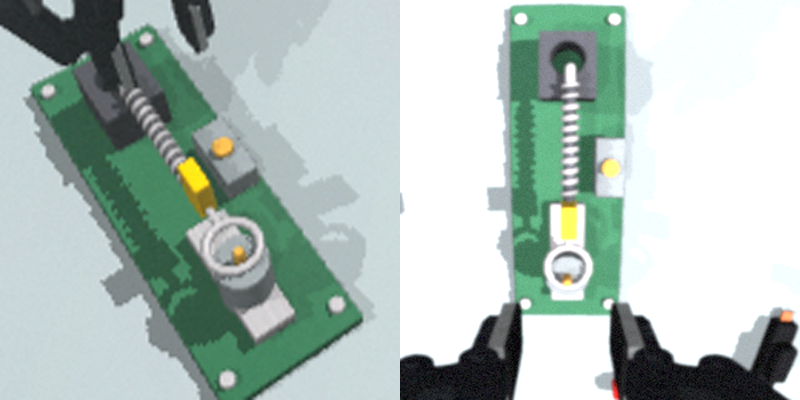

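Both views show the spring stretched, with the pin in the hole, the ring on the shoulder hooked against the post, and the gripper clear.

```bash
python3 -c "
from h import *
print(robot.close_job())"
```

```text
the job is handed in; nothing more can be done
None
```

I handed the job in at about 15.6 s with the yellow-tabbed spring stretched between hole and post, its eye down on the shoulder, and the gripper open and clear; the hand-in returned no verdict.

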